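Proof-pull a soldered ring on the spring gauge

ROBOT

A 7-joint arm with a two-finger parallel gripper is mounted at the origin on a cart in front of the work surface, level with it; the furniture and walls round the work are solid. World frame = base frame: x ahead of the robot, y to its left, z up, the work surface at z = 0. Lengths are in m, angles in rad, forces in N, time in s.
With the tool pointing down it reaches from about 0.4 to 0.85 m from the base axis. Payload 10.4 kg.
Tool frame: the origin (TCP) lies on the centre line of the jaws, within the pads' length; the fingertips stand 14 mm ahead of it and the grasp point (between the pads) lies 5 mm behind it (manip.tip_reach is the distance from the TCP to the fingertips, in m); z points along the fingers, y is the line along which they close (so a half turn about z gives the same grasp; the last joint's range is limited). The gripper opens to 85 mm and grips with 20 to 120 N. Pads are 22 mm wide; open, the fingers measure 114 mm over their backs; the gripper's body (76 mm by 85 mm) begins 54 mm behind the grasp point. The pads swing forward as they close: fully open they stand 13 mm farther back than shut.
Start: joints at [1.242, 0.332, -0.065, 1.46, 0.022, 1.35, -0.088], TCP at [0.188, -0.596, 0.245] pointing down, gripper open.
Joint ranges: [-2.6, 2.6], [-0.5, 2.12], [-1.47, 1.34], [0.16, 2.42], [-1.27, 4.41], [0.06, 2.06], [-2.6, 2.6]. Speed limits (rad/s): [2.22, 2.22, 2.79, 2.79, 3.14, 3.14, 3.14].

INTERFACE

Orientations are given as a unit quaternion [x, y, z, w].
In Python, from workcell import manip gives the robot as it stands.
- The arm moves only by the shell command python3 -m pendant 'ROWS' [FORCE]. ROWS is JSON, a list of rows, each a list of 7 numbers: the shift along the tool's x, y, z in units of 50 mm (1.0 is 50 mm), then the turn, a rotation vector about the tool's x, y, z in units of 8 degrees (1.0 is 8 degrees), then the opening, from -1 (shut) to 1 (fully open), so that 0 is half open. In form: [[dx, dy, dz, ax, ay, az, jaw], ...]. A call has exactly 10 rows; each row is the pose to reach, as a shift and turn from the pose commanded when the call began, along the tool's axes at that moment; what a row does not reach only later rows make up. A row lasts 1/8 s, in which the tool goes at most 62.5 mm and 10.7 degrees, less where a joint would pass 70% of its speed; a pose out of reach is approached as far as the arm can. A call with a gripper value outside its range is refused whole. The fingers move at their own pace and stop on an object; FORCE is the grip in N (left out, the last holds). Time passes only in rows, so rows that repeat a pose let the fingers close, or fill a call up. It gives the time, the measured TCP pose, the force, the opening and the grip force at its end, in the units of the state.
- manip.get_obs(): the state, without advancing time (a new reading comes with each control period).
- manip.camera(name): name is "scene" or "top"; returns (picture, depth): 400x640x3 uint8, red, green, blue; 400x640 float32, m along the optical axis (not along the pixel's ray), 0 where there is no reading.
- manip.get_calibration(name): a dict with "fx", "fy", "cx", "cy" (pixels), "D" ([k1, k2, p1, p2, k3] as OpenCV has them; the pictures are not rectified), "xyz" and "orientation" of the camera in the world. Camera axes: x right, y up, looking along -z (the intrinsics and any distortion apply to the point x, -y, -z); pixel columns grow to the right and rows downward; lengths in m; the calibration is good to about 2 mm. A picture is of the moment at which its call begins. get_calibration takes no time and is no camera call.
- manip.hand_in(): hands the job in; it is judged then, once.
Trained networks look in the newest picture that a camera, given by its name, has taken for a name from the list of things; names that differ only in an ending like _2 or _b are one class to them, and where a whole thing is asked for, a point or a joint stands for the part that bears it (a point fixed in the world has none). Each returns a list of dicts, best first, with "p" (0 to 1); they miss things now and then, are a little off and sometimes report something else, mostly with a low value. They report only what shows in the picture. A call takes as long as a camera call.
- manip.find_in(thing, camera): "box" ([left, top, right, bottom] in pixels, round what is visible of it).
- manip.trace(thing, camera): "pixels" (400x640 bool, what is visible of it) and "box" ([left, top, right, bottom] in pixels, round what is visible of it).
- manip.tip_of(thing, camera): "pixel" ([column, row] in pixels: a listed point, or the origin of a listed thing).
The state is a dict: "clock": time; "joint_pos": joint angles; "joint_velocities": joint speeds; "tau": joint torques, N m; "position": TCP position; "ee_rot": TCP orientation; "ft_force": force on the tool from outside, world axes, zero at the start; "torque": the same for the moment, N m; "grip_width": opening from 0.0 (shut) to 1.0 (fully open); "grasp_force": force on a finger pad.
Only numpy, scipy, OpenCV 4.12 (cv2) and the standard library are available. Lean on these libraries where they do the work, as an engineer would, in place of code of your own. Each camera call takes 0.05 s, during which the arm holds its last target. There are 200 camera calls.

TASK

Proof-test the gold ring on the pull tester: put the orange-handled pin from the wooden stand down through the ring and pull with it until the red marker stands inside the green window, not past it, and hold it there for a second. Then ease the gauge gently back to zero, without letting it snap, and leave the pin hanging in the ring with its collar resting on it. The red marker must stay in the window as the record, moved only by the pull; leave the green window's setting and the other things as they are.

Things in the scene. Friction and masses are not known exactly. Their poses are not given: they have to be found in the camera images.
- tester: pull tester, fixed: grey steel base 255 x 84 x 10 mm with a flat spring gauge on it (aluminium housing 126 x 44 mm, black end caps, white scale on top, face 50 mm above the desk). Origin: on the desk under the gauge, 12 mm behind the base's middle; z up; +x runs along the gauge away from the ring end, so it is pulled out towards its -x, roughly towards the robot
- draw (a joint): how far the draw rod is pulled out, m: 0 = home, at most 0.068. The spring pulls back with 1.5 N at 0 plus 1.1 N for every 10 mm; if let go, the rod snaps home
- eye (a point): middle of the opening free for the pin, at the ring's upper face, 42 mm above the desk. The gold ring (24 mm outside, 19 inside, 4 high) lies level, fixed on the draw rod's tongue, hole upright; a 4 mm stub stands in the hole on the gauge side, flush. Free: 14 mm along the pull, 15 across, 32 mm down to the base. Moves with the rod; 45 mm from ring to gauge at home. Axes: tester's
- pointer (a point): middle of the black pointer bar (2.5 mm thick) on the scale; it is part of the draw rod. Axes as the tester's
- marker_line (a point): middle of the red maximum marker, a bar 2 mm thick, 24 mm wide across the scale, ahead of the black pointer. The pulled pointer pushes it on (marker middle then 2.25 to 2.5 mm ahead of the pointer's); friction (0.5 N) keeps it where it was pushed, it does not come back. It starts 0 to 6 mm from zero. Axes as the tester's
- window (a point): middle of the green window: two green flags, 14 mm long along the scale, one on each side of it, on a cursor clamped somewhere between 30 and 50 mm of pull. The marker is inside when its middle is within 7 mm of this point along the tester's x. Axes as the tester's
- stand: hardwood block 125 x 46 x 30 mm, fixed, with three upright 9 mm holes, 42 mm apart along its x axis; origin under its middle. The pin stands in the hole at x = -42 mm, the middle hole is empty, a steel punch 38 mm high above the block stands in the hole at x = +42 mm
- pin: steel pin, loose, 60 g, upright. Shank 6 mm thick, 24 long, last 6 mm tapered; flat collar 26 mm across, 3 thick; round orange handle 16 mm thick, 50 long. Origin at the shank's point, z towards the handle: collar underside at z = 24 mm, handle z = 27 to 77 mm. Hanging in the ring, its point is 18 mm above the desk. Grip it with the fingers closing along the pull, else it may pivot in the grip
- loupe: black eye loupe, 46 mm across, 35 mm high, bystander; origin under its middle
- jar: white jar with a green lid, 52 mm across, 52 mm high, bystander; origin under its middle
- stone_box: small white cardboard box, 27 x 27 x 40 mm, bystander; origin under its middle
- marker: the red marker as a body; its origin is not on the bar: use marker_line for its place

How it is judged:
By the outcome, as a careful person would: the job done as asked, in the order asked, and still so for the second after the job is handed in, with the robot touching nothing.
It also fails if it takes over 54 s, if anything falls off the work surface, if the arm or the gripper's body presses on something with over 40 N, if the wrist force passes 120 N, or if a joint passes its speed limit or range.

## Working session

There is one attempt and no reset: what is moved stays moved. The work goes in short steps, Python scripts to look and compute and a shell command to move; the robot and the scene stay as the last step left them, time stands still between calls to the robot, and variables do not carry over. Pictures are saved under pics/ and viewed, at most 10 in all, crops included, and the job is handed in when it is done.

```bash
mkdir -p pics
cat > h.py <<'E'
import numpy as np, cv2
from workcell import manip
from scipy.spatial.transform import Rotation as R
def ray(cam,px):
    c=manip.get_calibration(cam)
    K=np.array([[c['fx'],0,c['cx']],[0,c['fy'],c['cy']],[0,0,1]])
    u=cv2.undistortPoints(np.array([[px]],float),K,np.array(c['D']))[0,0]
    return np.array(c['xyz']),R.from_quat(c['orientation']).apply([u[0],-u[1],-1])
def atz(cam,px,z):
    o,d=ray(cam,px); return o+d*(z-o[2])/d[2]
def atd(cam,px,depth):
    o,d=ray(cam,px); return o+d*depth
def proj(cam,p):
    c=manip.get_calibration(cam)
    K=np.array([[c['fx'],0,c['cx']],[0,c['fy'],c['cy']],[0,0,1]])
    q=R.from_quat(c['orientation']).inv().apply(np.array(p)-c['xyz'])*[1,-1,-1]
    return cv2.projectPoints(q.reshape(1,1,3),np.zeros(3),np.zeros(3),K,np.array(c['D']))[0].ravel()
def snap(cam,name,crop=None,s=1):
    im,d=manip.camera(cam)
    o=im[:,:,::-1]
    if crop: l,t,r,b=crop; o=o[t:b,l:r]
    cv2.imwrite('pics/'+name,cv2.resize(o,None,fx=s,fy=s,interpolation=cv2.INTER_CUBIC)); return im,d
E
python3 - <<'E'
from h import *
np.set_printoptions(precision=4,suppress=True)
o=manip.get_obs();print(o['clock'],o['position'],o['ee_rot'],o['grip_width'],R.from_quat(o['ee_rot']).as_matrix())
Z=dict(tester=0,eye=.042,pointer=.05,marker_line=.05,window=.05,stand=0,pin=.01,loupe=0,jar=0,stone_box=0)
for cam in('top','scene'):
    snap(cam,cam+'1.png')
    c=manip.get_calibration(cam);print(cam,c['xyz'],c['fx'])
    for k,z in Z.items():
        t=manip.tip_of(k,cam)
        for a in t[:1]: print(k,round(a['p'],2),np.round(a['pixel'],1),atz(cam,a['pixel'],z))
E
```

```text
0.0 [ 0.188  -0.5957  0.2445] [ 0.9883  0.1523 -0.0001 -0.0007] 1.0044453170326852 [[ 0.9536  0.3011 -0.0005]
 [ 0.3011 -0.9536  0.0013]
 [-0.0001 -0.0014 -1.    ]]
top [ 0.4948 -0.0112  0.9265] 382.44325079675775
tester 0.69 [334.  198.8] [ 0.6054 -0.0468  0.    ]
eye 0.43 [321.7 232.3] [ 0.5231 -0.015   0.042 ]
window 0.56 [318.7 230.1] [ 0.528  -0.0082  0.05  ]
stand 0.95 [417.  246.6] [ 0.4852 -0.2446  0.    ]
pin 0.6 [411.9 265.5] [ 0.4409 -0.2279  0.01  ]
loupe 0.54 [208.8 167.1] [0.6903 0.2602 0.    ]
jar 0.59 [214.  243.2] [0.5032 0.2455 0.    ]
stone_box 0.66 [332.8 197.9] [ 0.6076 -0.044   0.    ]
scene [ 0.193  -0.4888  0.6512] 412.203027392538
tester 0.66 [346.1 231.7] [ 0.6036 -0.0433  0.    ]
eye 0.61 [305.1 227.4] [ 0.5185 -0.0125  0.042 ]
window 0.51 [366.  205.3] [ 0.6546 -0.0447  0.05  ]
stand 0.6 [365.8 325.1] [ 0.4873 -0.2366  0.    ]
pin 0.73 [344.9 228.8] [ 0.6007 -0.0422  0.01  ]
loupe 0.7 [298.4 152.8] [0.6858 0.2518 0.    ]
jar 0.61 [238.2 178.2] [0.507  0.2555 0.    ]
stone_box 0.57 [430.2 268.6] [ 0.6725 -0.2216  0.    ]
```

Run:
```python
import cv2
a=cv2.imread('pics/top1.png')[130:330,230:480];cv2.imwrite('pics/a.png',cv2.resize(a,None,fx=3,fy=3,interpolation=2))
a=cv2.imread('pics/scene1.png')[130:380,200:460];cv2.imwrite('pics/b.png',cv2.resize(a,None,fx=2.4,fy=2.4,interpolation=2))
```

```text
(no output)
```

View pics/a.png

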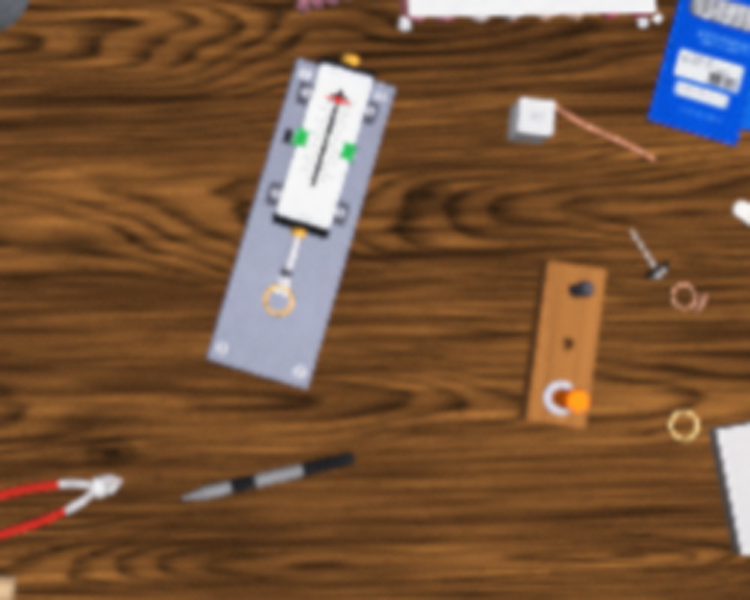

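View pics/b.png

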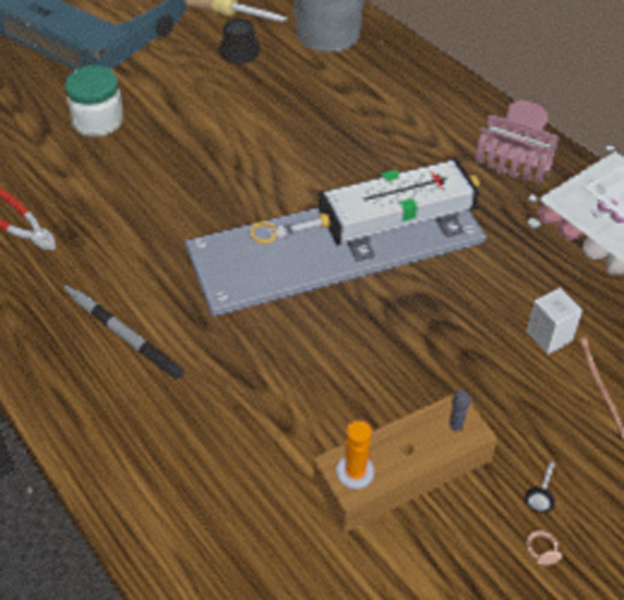

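The top view shows the gold ring at about (323,230), the green flags at about (330,176) and (346,180), and the red marker at about (343,163). The pin stands in the stand's near hole, with the handle top at about (422,264). Next I'll measure these more precisely.

```bash
cat >> h.py <<'E'
def blobs(im,kind,roi):
    l,t,r,b=roi; h=cv2.cvtColor(im,cv2.COLOR_RGB2HSV).astype(int)
    H,S,V=h[...,0],h[...,1],h[...,2]
    m={'red':((H<6)|(H>172))&(S>120)&(V>90),'green':(H>45)&(H<85)&(S>110)&(V>60),
       'orange':(H>5)&(H<20)&(S>200)&(V>190),'gold':(H>12)&(H<30)&(S>70)&(V>140)}[kind]
    k=np.zeros_like(m);k[t:b,l:r]=m[t:b,l:r]
    n,lab,st,c=cv2.connectedComponentsWithStats(k.astype(np.uint8))
    return [(st[i,4],c[i],st[i,:4],np.argwhere(lab==i)[:,::-1]) for i in range(1,n) if st[i,4]>=4]
E
python3 - <<'E'
from h import *
np.set_printoptions(precision=4,suppress=True)
for cam,roi in(('top',(295,140,365,255)),('scene',(265,185,410,265))):
    im=cv2.imread(f'pics/{cam}1.png')[:,:,::-1].copy()
    for k,z in(('red',.051),('green',.051),('gold',.042)):
        for n,c,s,p in blobs(im,k,roi): print(cam,k,n,c,s,atz(cam,c,z))
    r2=(400,240,440,280) if cam=='top' else (330,300,365,335)
    for n,c,s,p in blobs(im,'orange',r2): print(cam,'orange',n,c,s,atz(cam,c,.083))
T=lambda x,y,z:atz('top',(230+x/3,130+y/3),z)
P=[T(298,58,.01),T(395,90,.01),T(310,388,.01),T(208,358,.01)]
print('base',*P,'mid',sum(P)/4)
d=P[0]+P[1]-P[2]-P[3];print('yaw',np.degrees(np.arctan2(d[1],d[0])))
print('collar',T(559,398,.033),'handletop',T(577,401,.083))
for r in (manip.tip_of('pointer','scene'),manip.tip_of('marker_line','scene')): print(r)
im,d=manip.camera('scene')
for t in ('pin',):
    tr=manip.trace(t,'scene')
    for q in tr[:2]: print(q['p'],q['box'])
E
```

```text
top red 4 [342.5 162.5] [342 162   2   2] [ 0.6841 -0.0667  0.051 ]
top green 16 [329.5    175.1875] [328 173   4   5] [ 0.6547 -0.0357  0.051 ]
top green 15 [345.6    180.0667] [344 178   4   5] [ 0.6425 -0.0728  0.051 ]
top gold 19 [346.8421 149.4737] [344 148   6   4] [ 0.7172 -0.0784  0.042 ]
top gold 63 [298.4603 196.5714] [295 191  10  10] [0.6072 0.0375 0.042 ]
top gold 6 [306.1667 204.6667] [305 204   4   2] [0.5879 0.0198 0.042 ]
top gold 6 [353.5 204. ] [351 204   6   1] [ 0.5873 -0.0903  0.042 ]
top gold 12 [329.1667 207.0833] [327 206   5   3] [ 0.5812 -0.0335  0.042 ]
top gold 8 [318.875 227.75 ] [318 225   4   7] [ 0.5337 -0.0087  0.042 ]
top gold 10 [324.8 232.4] [321 229   7   6] [ 0.5227 -0.0221  0.042 ]
top orange 45 [421.9778 262.9778] [418 260   9   7] [ 0.4501 -0.233   0.083 ]
scene red 8 [382.  204.5] [381 203   3   4] [ 0.6827 -0.0642  0.051 ]
scene green 21 [362.2857 202.4286] [359 201   7   4] [ 0.6535 -0.034   0.051 ]
scene green 40 [370.  216.9] [367 213   7   9] [ 0.6372 -0.0763  0.051 ]
scene gold 10 [397.5 204.5] [396 203   4   4] [ 0.7168 -0.0782  0.042 ]
scene gold 16 [334.8125 221.25  ] [333 219   4   6] [ 0.5774 -0.0354  0.042 ]
scene gold 48 [309.2292 226.3542] [304 222  11  10] [ 0.5269 -0.0152  0.042 ]
scene orange 127 [349.5827 314.7559] [345 306   9  23] [ 0.4418 -0.2396  0.083 ]
base [ 0.7264 -0.0379  0.01  ] [ 0.6983 -0.1163  0.01  ] [ 0.4595 -0.0414  0.01  ] [0.4847 0.0389 0.01  ] mid [ 0.5922 -0.0392  0.01  ]
yaw -17.525331714399005
collar [ 0.4485 -0.233   0.033 ] handletop [ 0.4486 -0.2337  0.083 ]
[]
[]
0.5 [338.5, 308.6, 354.5, 332.8]
```

```bash
python3 -m pendant '[[0.9,-0.7,0.1,0,0,-0.9,0],[1.8,-1.4,0.4,0,0,-1.8,0],[2.7,-2,0.7,0,0,-2.7,0],[3.6,-2.7,1,0,0,-3.6,0],[4.5,-3.4,1.3,0,0,-4.5,0],[5.4,-4,1.6,0,0,-5.4,0],[6.3,-4.7,1.9,0,0,-6.2,0],[7.17,-5.34,1.9,0,0,-6.87,0],[7.17,-5.34,1.9,0,0,-6.87,0],[7.17,-5.34,1.9,0,0,-6.87,0]]' 60
python3 - <<'E'
from h import *
o=manip.get_obs();print(R.from_quat(o['ee_rot']).as_matrix().round(4),o['joint_pos'],o['ft_force'])
snap('scene','c.png',(250,150,500,350),3)
E
```

```text
clock: 2.55
position: [0.4494, -0.234, 0.1504]
ee_rot: [0.807, 0.591, -0.0, 0.0]
ft_force: [-0.5, -1.0, -0.2]
grip_width: 0.502
grasp_force: 0.0
[[ 3.017e-01  9.534e-01 -1.000e-04]
 [ 9.534e-01 -3.017e-01 -5.000e-04]
 [-5.000e-04  0.000e+00 -1.000e+00]] [ 0.8218356   0.18552932 -0.47177193  1.86713614  0.09428465  1.11052368
  0.0086346 ] [-0.47108504 -0.95889556 -0.15425735]
```

View pics/c.png

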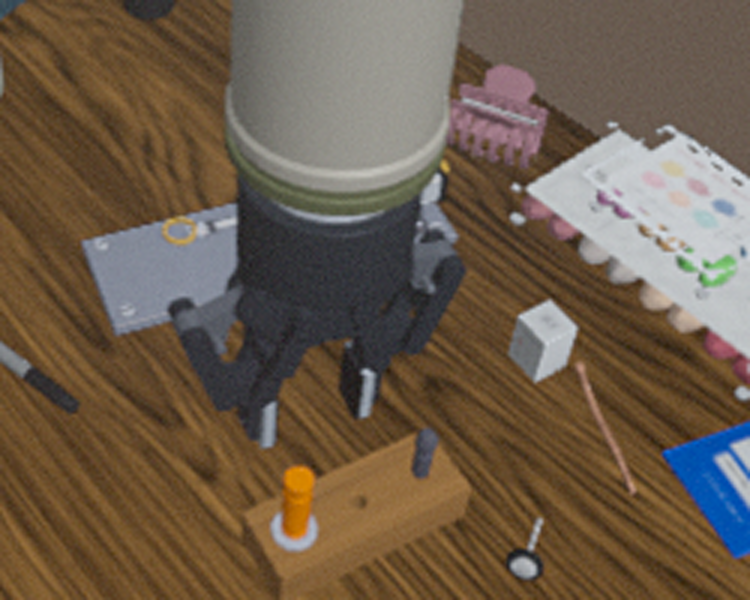

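The gripper is above the stand and the jaws straddle the handle line. I'll check the projection before going down.

Run:
```python
from h import *
p=[.4494,-.234,.136]
print('tips mid exp',(proj('scene',p)-[250,150])*3)
for z in(.083,.058,.033):print(z,(proj('scene',[.4495,-.2333,z])-[250,150])*3)
print('ring exp',atz('scene',(250+180/3,150+231/3),.042))
```

```text
tips mid exp [308.61995531 420.90045406]
0.083 [302.20199057 478.1604703 ]
0.058 [299.7443529  503.38622963]
0.033 [297.40853222 527.30558881]
ring exp [ 0.52708866 -0.01760613  0.042     ]
```

```bash
python3 -m pendant '[[0,0,0.4,0,0,0,0],[0,0,0.9,0,0,0,0],[0,0,1.4,0,0,0,0],[0,0,1.75,0,0,0,0],[0,0,1.95,0,0,0,0],[0,0,1.95,0,0,0,0],[0,0,1.95,0,0,0,-1],[0,0,1.95,0,0,0,-1],[0,0,1.95,0,0,0,-1],[0,0,1.95,0,0,0,-1]]' 60
```

```text
clock: 3.85
position: [0.4502, -0.2338, 0.0537]
ee_rot: [0.807, 0.591, 0.0, 0.001]
ft_force: [-1.7, 0.9, 5.7]
grip_width: 0.17
grasp_force: 58.4
```

```bash
python3 -m pendant '[[0,0,-0.4,0,0,0,-1],[0,0,-0.9,0,0,0,-1],[0,0,-1.3,0,0,0,-1],[0.7,0,-1.4,0,0,0,-1],[1.6,0,-1.4,0,0,0,-1],[2.5,0.1,-1.4,0,0,0,-1],[3.4,0.1,-1.4,0,0,0,-1],[4.2,0.11,-1.3,0,0,0,-1],[4.64,0.11,-1.1,0,0,0,-1],[4.64,0.11,-1.1,0,0,0,-1]]'
python3 - <<'E'
from h import *
np.set_printoptions(precision=4,suppress=True)
o=manip.get_obs();print(o['position'],o['ft_force'])
im,d=snap('scene','d.png',(230,130,430,280),4)
p=o['position'];
print('eye exp',(proj('scene',[.5255,-.0145,.042])-[230,130])*4)
for zz in(.0,.024,.027,.077): q=p+np.array([0,0,-.0477+zz]);print(zz,q,(proj('scene',q)-[230,130])*4)
snap('top','d2.png')
E
```

```text
clock: 5.1
position: [0.5245, -0.012, 0.1074]
ee_rot: [0.806, 0.593, -0.0, -0.001]
ft_force: [-0.9, 0.1, -1.4]
grip_width: 0.167
grasp_force: 58.5
[ 0.5245 -0.012   0.1074] [-0.8893  0.1279 -1.3908]
eye exp [313.8672 385.8417]
0.0 [ 0.5245 -0.012   0.0597] [308.703  359.4664]
0.024 [ 0.5245 -0.012   0.0837] [307.7161 325.2788]
0.027 [ 0.5245 -0.012   0.0867] [307.5902 320.9075]
0.077 [ 0.5245 -0.012   0.1367] [305.4028 244.65  ]
```

View pics/d.png

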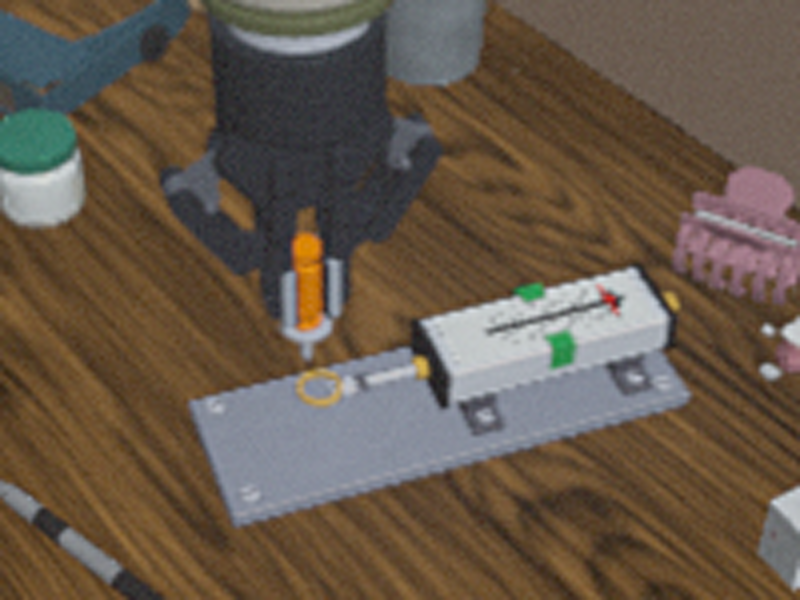

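The pin point is at about (307,359) in the crop and the ring centre at about (320,387), close to the model. I'll shift slightly and go down to just above the ring.

```bash
python3 -m pendant '[[-0.03,0.02,0,0,0,0,-1],[-0.06,0.05,0,0,0,0,-1],[-0.06,0.05,0.1,0,0,0,-1],[-0.06,0.05,0.22,0,0,0,-1],[-0.06,0.05,0.22,0,0,0,-1],[-0.06,0.05,0.22,0,0,0,-1],[-0.06,0.05,0.22,0,0,0,-1],[-0.06,0.05,0.22,0,0,0,-1],[-0.06,0.05,0.22,0,0,0,-1],[-0.06,0.05,0.22,0,0,0,-1]]'
python3 - <<'E'
from h import *
np.set_printoptions(precision=4,suppress=True)
o=manip.get_obs();print(o['position'],o['ft_force'])
im,d=snap('scene','e.png',(285,195,385,255),8)
p=o['position'];f=lambda q:(proj('scene',q)-[285,195])*8
print('eye',f([.5256,-.0162,.042]),'point',f(p+[0,0,-.0477]),'collar',f(p+[0,0,-.0237]))
E
```

```text
clock: 6.45
position: [0.5263, -0.0175, 0.0968]
ee_rot: [0.807, 0.591, 0.0, 0.0]
ft_force: [-0.4, -0.1, -0.8]
grip_width: 0.169
grasp_force: 58.5
[ 0.5263 -0.0175  0.0968] [-0.4261 -0.0543 -0.8204]
eye [191.9991 255.3765] point [196.7342 237.8029] collar [195.1579 170.6154]
```

View pics/e.png

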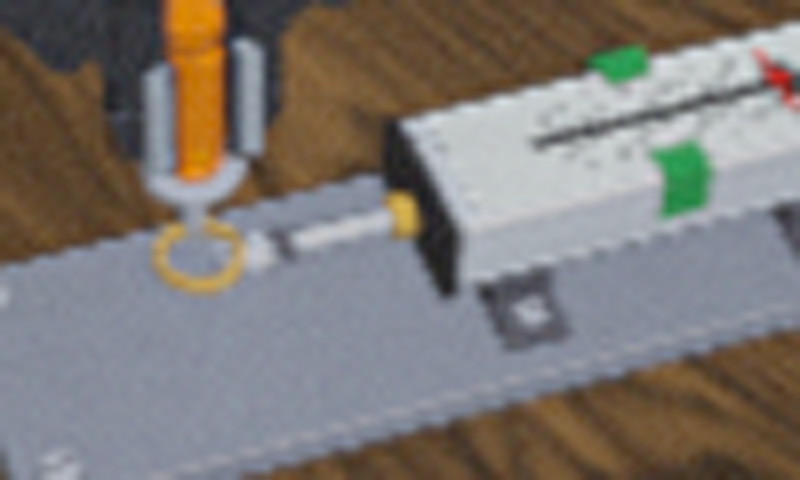

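The ring centre is at about (199,254) in the crop, with the stub on its right side. The pin tip at about (195,237) sits over the free area, so I can go in, nudging slightly away from the camera.

```bash
python3 -m pendant '[[0.02,0,0,0,0,0,-1],[0.02,0,0.05,0,0,0,-1],[0.02,0,0.1,0,0,0,-1],[0.02,0,0.15,0,0,0,-1],[0.02,0,0.2,0,0,0,-1],[0.02,0,0.25,0,0,0,-1],[0.02,0,0.3,0,0,0,-1],[0.02,0,0.3,0,0,0,-1],[0.02,0,0.3,0,0,0,-1],[0.02,0,0.3,0,0,0,-1]]'
```

```text
clock: 7.75
position: [0.5266, -0.0166, 0.0819]
ee_rot: [0.807, 0.591, 0.0, 0.0]
ft_force: [0.4, -0.6, -0.9]
grip_width: 0.172
grasp_force: 58.5
```

```bash
python3 -m pendant '[[0,0,0.05,0,0,0,-1],[0,0,0.1,0,0,0,-1],[0,0,0.15,0,0,0,-1],[0,0,0.2,0,0,0,-1],[0,0,0.24,0,0,0,-1],[0,0,0.28,0,0,0,-1],[0,0,0.28,0,0,0,-1],[0,0,0.28,0,0,0,-1],[0,0,0.28,0,0,0,-1],[0,0,0.28,0,0,0,-1]]'
python3 - <<'E'
from h import *
np.set_printoptions(precision=4,suppress=True)
o=manip.get_obs();print(o['position'],o['ft_force'])
im,d=snap('scene','f.png',(285,195,385,255),8)
for k in('red','green'):
    for n,c,s,p in blobs(im,k,(265,185,410,265)): print(k,n,c,atz('scene',c,.051))
im,d=snap('top','f2.png')
for k in('red','green'):
    for n,c,s,p in blobs(im,k,(295,140,365,255)): print(k,n,c,atz('top',c,.051))
for k in('marker_line','pointer','window'):print(k,manip.tip_of(k,'scene')[:1],manip.tip_of(k,'top')[:1])
E
```

```text
clock: 9.0
position: [0.5266, -0.0166, 0.0679]
ee_rot: [0.807, 0.591, 0.0, 0.0]
ft_force: [-0.4, 0.2, -0.8]
grip_width: 0.165
grasp_force: 58.5
[ 0.5266 -0.0166  0.0679] [-0.4285  0.2487 -0.8335]
red 8 [382.  204.5] [ 0.6827 -0.0642  0.051 ]
green 21 [362.2857 202.4286] [ 0.6535 -0.034   0.051 ]
green 41 [369.9512 216.9024] [ 0.6371 -0.0762  0.051 ]
red 4 [342.5 162.5] [ 0.6841 -0.0667  0.051 ]
green 17 [329.5882 175.2941] [ 0.6544 -0.0359  0.051 ]
marker_line [] []
pointer [] []
window [{'pixel': [365.0, 209.4], 'p': 0.42}] [{'pixel': [335.5, 179.7], 'p': 0.5}]
```

View pics/f.png

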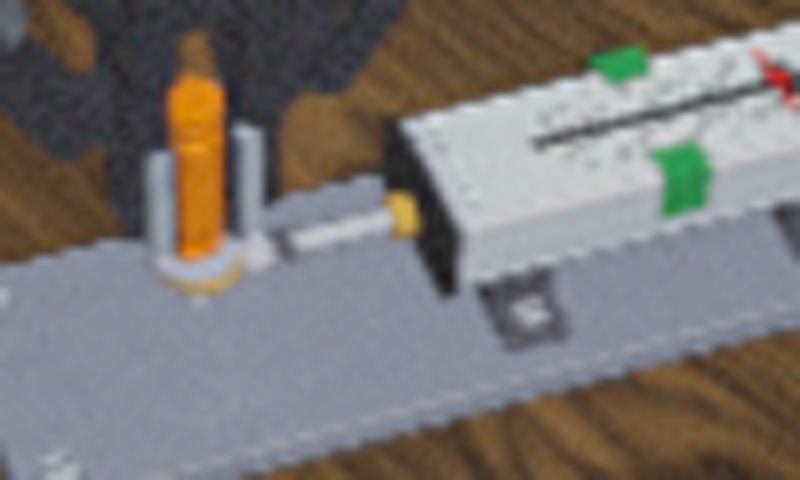

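The pin is through the ring and the collar is about 2 mm above it, with no contact force. I'll start the pull, which is tool −y.

```bash
python3 -m pendant '[[0,-0.06,0,0,0,0,-1],[0,-0.12,0,0,0,0,-1],[0,-0.18,0,0,0,0,-1],[0,-0.24,0,0,0,0,-1],[0,-0.3,0,0,0,0,-1],[0,-0.36,0,0,0,0,-1],[0,-0.42,0,0,0,0,-1],[0,-0.48,0,0,0,0,-1],[0,-0.54,0,0,0,0,-1],[0,-0.6,0,0,0,0,-1]]' 80
cat > m.py <<'E'
from h import *
import sys
np.set_printoptions(precision=4,suppress=True)
u=np.array([.9534,-.3017,0])
o=manip.get_obs();print(o['position'],o['ft_force'],'along',o['position']@u,'pull N',o['ft_force']@u)
im,d=snap('scene',sys.argv[1],(325,185,415,240),8)
for k in('red','green'):
    for n,c,s,p in blobs(im,k,(265,185,410,265)): q=atz('scene',c,.051);print(k,n,c,q,q@u)
for k in('marker_line','pointer','window'):
    for a in manip.tip_of(k,'scene')[:1]: q=atz('scene',a['pixel'],.051);print(k,a,q@u)
E
python3 m.py g.png
```

```text
clock: 10.65
position: [0.498, -0.0075, 0.0679]
ee_rot: [0.807, 0.591, 0.0, 0.0]
ft_force: [4.6, -0.4, -2.3]
grip_width: 0.17
grasp_force: 77.9
[ 0.498  -0.0075  0.0679] [ 4.5843 -0.3681 -2.2939] along 0.47702190135855604 pull N 4.481719139823323
red 8 [372.125 207.25 ] [ 0.6602 -0.0577  0.051 ] 0.646833151640585
green 21 [362.2857 202.4286] [ 0.6535 -0.034   0.051 ] 0.6333256551610978
green 40 [370.  216.9] [ 0.6372 -0.0763  0.051 ] 0.63052714148177
window {'pixel': [365.8, 206.7], 'p': 0.61} 0.6349411864522179
```

View pics/g.png

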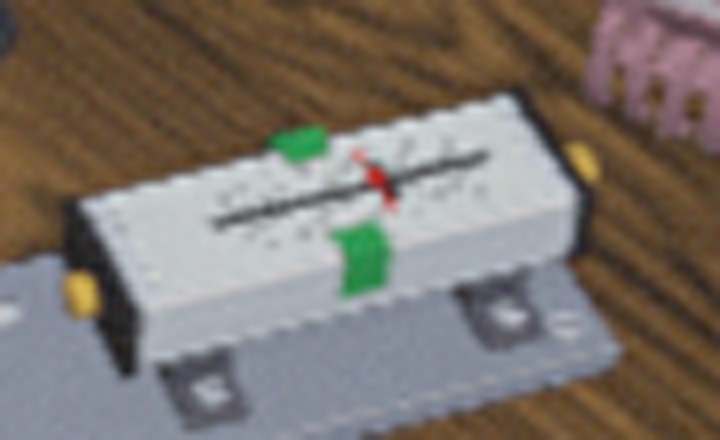

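The red marker is now at about (372,207), having moved 23 mm. The window centre on the slot is at about (366,209), roughly 13.5 mm further.

```bash
python3 -m pendant '[[0,-0.05,0,0,0,0,-1],[0,-0.1,0,0,0,0,-1],[0,-0.15,0,0,0,0,-1],[0,-0.19,0,0,0,0,-1],[0,-0.22,0,0,0,0,-1],[0,-0.24,0,0,0,0,-1],[0,-0.26,0,0,0,0,-1],[0,-0.26,0,0,0,0,-1],[0,-0.26,0,0,0,0,-1],[0,-0.26,0,0,0,0,-1]]'
python3 m.py i.png
python3 - <<'E'
from h import *
u=np.array([.9534,-.3017,0])
im,d=snap('top','i2.png')
for k in('red','green'):
    for n,c,s,p in blobs(im,k,(295,140,365,255)): print(k,n,c,atz('top',c,.051)@u)
E
```

```text
clock: 12.1
position: [0.486, -0.0036, 0.068]
ee_rot: [0.807, 0.591, 0.0, 0.0]
ft_force: [5.6, 0.5, -2.2]
grip_width: 0.169
grasp_force: 77.9
[ 0.486  -0.0036  0.068 ] [ 5.6137  0.4864 -2.1685] along 0.464459013802182 pull N 5.205323884262048
red 4 [366.25 208.25] [ 0.6483 -0.0525  0.051 ] 0.6338818617005463
green 22 [362.2273 202.3636] [ 0.6536 -0.0338  0.051 ] 0.6332907347591287
green 40 [370.  216.9] [ 0.6372 -0.0763  0.051 ] 0.63052714148177
pointer {'pixel': [365.9, 326.7], 'p': 0.25} 0.5189419561860669
window {'pixel': [365.2, 205.7], 'p': 0.4} 0.6350107401289945
red 5 [337.8 177.6] 0.6349564367377637
green 17 [329.58823529 175.29411765] 0.6347729676444305
green 16 [345.6875 179.9375] 0.6348577310425576
```

View pics/i.png

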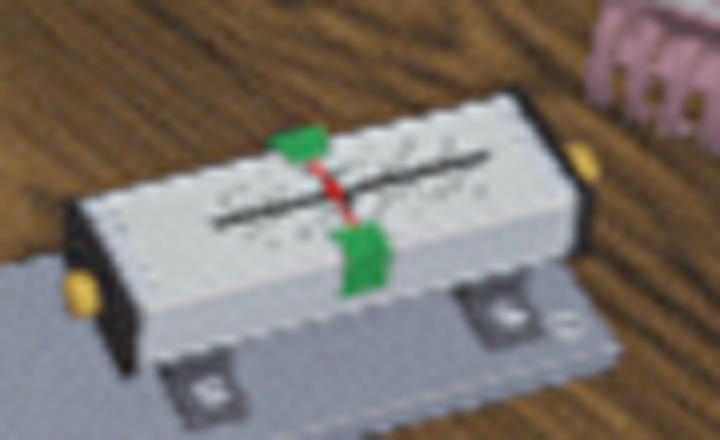

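The marker is centred between the green flags in both cameras. Now I'll hold, then ease it back slowly.

```bash
Z='hold'; python3 -m pendant '[[0,0,0,0,0,0,-1],[0,0,0,0,0,0,-1],[0,0,0,0,0,0,-1],[0,0,0,0,0,0,-1],[0,0,0,0,0,0,-1],[0,0,0,0,0,0,-1],[0,0,0,0,0,0,-1],[0,0,0,0,0,0,-1],[0,0,0,0,0,0,-1],[0,0,0,0,0,0,-1]]' | head -2
python3 -m pendant '[[0,0.02,0,0,0,0,-1],[0,0.05,0,0,0,0,-1],[0,0.08,0,0,0,0,-1],[0,0.11,0,0,0,0,-1],[0,0.14,0,0,0,0,-1],[0,0.17,0,0,0,0,-1],[0,0.2,0,0,0,0,-1],[0,0.23,0,0,0,0,-1],[0,0.26,0,0,0,0,-1],[0,0.29,0,0,0,0,-1]]'
python3 -m pendant '[[0,0.03,0,0,0,0,-1],[0,0.06,0,0,0,0,-1],[0,0.09,0,0,0,0,-1],[0,0.12,0,0,0,0,-1],[0,0.15,0,0,0,0,-1],[0,0.18,0,0,0,0,-1],[0,0.21,0,0,0,0,-1],[0,0.24,0,0,0,0,-1],[0,0.27,0,0,0,0,-1],[0,0.3,0,0,0,0,-1]]'
python3 -m pendant '[[0,0.03,0,0,0,0,-1],[0,0.06,0,0,0,0,-1],[0,0.08,0,0,0,0,-1],[0,0.1,0,0,0,0,-1],[0,0.12,0,0,0,0,-1],[0,0.14,0,0,0,0,-1],[0,0.16,0,0,0,0,-1],[0,0.17,0,0,0,0,-1],[0,0.18,0,0,0,0,-1],[0,0.19,0,0,0,0,-1]]'
python3 -m pendant '[[0,0.01,0,0,0,0,-1],[0,0.02,0,0,0,0,-1],[0,0.03,0,0,0,0,-1],[0,0.04,0,0,0,0,-1],[0,0.05,0,0,0,0,-1],[0,0.06,0,0,0,0,-1],[0,0.07,0,0,0,0,-1],[0,0.08,0,0,0,0,-1],[0,0.08,0,0,0,0,-1],[0,0.08,0,0,0,0,-1]]'
python3 - <<'E'
from h import *
im,d=snap('scene','j.png',(285,185,405,255),6)
for n,c,s,p in blobs(im,'red',(265,185,410,265)): print(c)
E
```

```text
clock: 13.6
position: [0.486, -0.0037, 0.068]
clock: 14.85
position: [0.4994, -0.008, 0.0678]
ee_rot: [0.807, 0.591, -0.0, -0.0]
ft_force: [4.3, 0.0, -1.0]
grip_width: 0.162
grasp_force: 78.0
clock: 16.1
position: [0.5136, -0.0125, 0.0678]
ee_rot: [0.807, 0.591, -0.0, -0.0]
ft_force: [2.1, 0.9, -0.6]
grip_width: 0.165
grasp_force: 78.1
clock: 17.35
position: [0.5225, -0.0153, 0.0677]
ee_rot: [0.807, 0.591, -0.0, -0.0]
ft_force: [-0.1, -0.4, -0.9]
grip_width: 0.167
grasp_force: 78.1
clock: 18.6
position: [0.5265, -0.0165, 0.0678]
ee_rot: [0.807, 0.591, 0.0, 0.0]
ft_force: [-0.2, 0.5, -1.3]
grip_width: 0.165
grasp_force: 78.1
```

View pics/j.png

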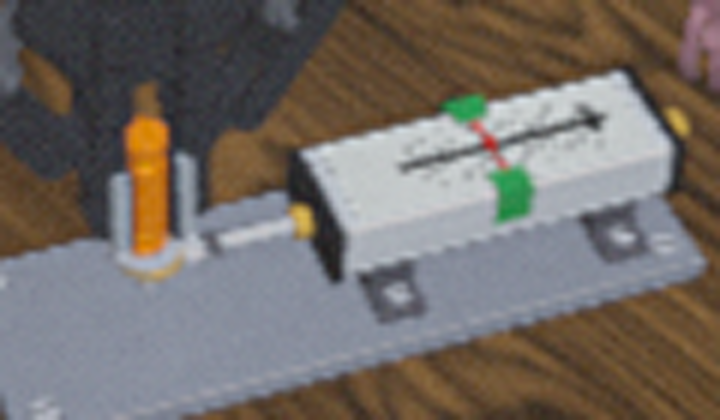

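The pointer is home and the marker remains in the window. Next I'll lower the collar onto the ring.

```bash
python3 -m pendant '[[0,0,0.01,0,0,0,-1],[0,0,0.02,0,0,0,-1],[0,0,0.03,0,0,0,-1],[0,0,0.035,0,0,0,-1],[0,0,0.04,0,0,0,-1],[0,0,0.04,0,0,0,-1],[0,0,0.04,0,0,0,-1],[0,0,0.04,0,0,0,-1],[0,0,0.04,0,0,0,-1],[0,0,0.04,0,0,0,-1]]' 20
```

```text
clock: 19.9
position: [0.5266, -0.0166, 0.0658]
ee_rot: [0.807, 0.591, 0.0, 0.0]
ft_force: [0.0, -0.4, -0.3]
grip_width: 0.166
grasp_force: 78.1
```

```bash
python3 -m pendant '[[0,0,0.01,0,0,0,-1],[0,0,0.01,0,0,0,-1],[0,0,0.01,0,0,0,-0.7],[0,0,0.01,0,0,0,-0.6],[0,0,0.01,0,0,0,-0.5],[0,0,0.01,0,0,0,-0.4],[0,0,0.01,0,0,0,-0.3],[0,0,0.01,0,0,0,-0.2],[0,0,0.01,0,0,0,-0.2],[0,0,0.01,0,0,0,-0.2]]' 20
python3 -m pendant '[[0,0,-0.05,0,0,0,-0.2],[0,0,-0.15,0,0,0,-0.2],[0,0,-0.3,0,0,0,-0.2],[0,0,-0.5,0,0,0,-0.2],[0,0,-0.8,0,0,0,-0.2],[0,0,-1.2,0,0,0,-0.2],[0,0,-1.7,0,0,0,-0.2],[0,0,-2.2,0,0,0,-0.2],[0,0,-2.5,0,0,0,-0.2],[0,0,-2.5,0,0,0,-0.2]]'
python3 - <<'E'
from h import *
im,d=snap('scene','k.png',(285,165,405,255),6)
for n,c,s,p in blobs(im,'red',(265,185,410,265)): print(c)
E
```

```text
clock: 21.15
position: [0.5265, -0.0166, 0.0653]
ee_rot: [0.807, 0.591, -0.0, 0.0]
ft_force: [-0.2, -0.6, -0.1]
grip_width: 0.399
grasp_force: 0.0
clock: 22.4
position: [0.5271, -0.0165, 0.1914]
ee_rot: [0.807, 0.591, 0.001, 0.001]
ft_force: [-0.0, 0.6, -0.7]
grip_width: 0.4
grasp_force: 0.0
```

View pics/k.png

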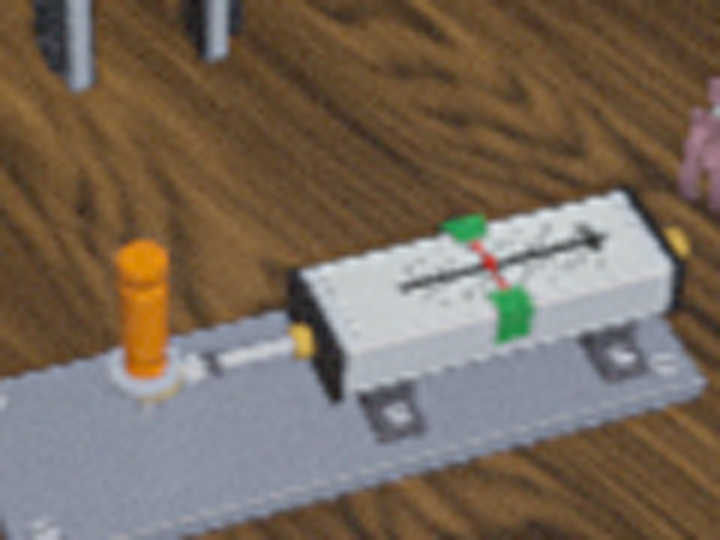

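The pin hangs upright with its collar on the ring. The pointer is at zero and the marker is between the flags, with the gripper clear.

```bash
python3 -c "
from workcell import manip
print(manip.hand_in())"
```

```text
the job is handed in; nothing more can be done
None
```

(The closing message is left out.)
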